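Hold the microscope stage's sprung clamp open against its stop

TASK

The multiwell plate on the microscope stage is gripped by a sprung clamp arm whose handle is an upright pin. Swing the arm away from the plate against its spring until you feel it come up against the rubber post of its adjustable stop, without forcing it (a few newtons beyond the spring is plenty), and leave the plate and the other things on the bench where they are. The program finishes while the gripper is still holding the arm there, pressed lightly but definitely against the post, so that a colleague can lift the plate out.

Things in the scene. Friction and masses are not known exactly. Their poses are not given: they have to be found in the camera images.
- stage: Black stage plate, 220 x 270 mm, fixed to the bench on feet, its flat top 50 mm above the bench. Origin at bench level under its middle; x points from the clamp's side across the multiwell plate, y along the long side. Aluminium rails 12 mm high stand beyond the multiwell plate's +x and +y sides.
- pivot (a point): On the stage's top, on the vertical axis about which the clamp arm swings and the stop is set, marked by a steel post with a dark cap, 25 mm high. The return spring pulls the pin back with 2.5 N when closed and 3.5 N more per radian of opening; against the stop the resistance at the pin rises by 3 to 4 N per mm.
- clamp_pin (a point): On the axis of the clamp arm's upright steel pin, 45 mm above the stage's top (95 mm above the bench), 100 mm from the pivot axis. The pin is round, 10 mm thick, from 18 to 60 mm above the stage's top; hold it near this point, from above. Everything else beside it is at most 20 mm above the stage's top. x points along the arm, away from the pivot.
- clamp: Steel clamp arm: a straight bar from the pivot to the pin, 12 mm wide, 8 to 18 mm above the stage's top, with a round end 16 mm thick under the pin that presses on the plate. Origin on the pivot axis at the stage's top, x along the bar to the pin. Closed, x points 1.29 rad counterclockwise (from above) of the stage's x; it opens counterclockwise.
- stop: Adjustable stop, fixed: a flat aluminium link 6 mm high on the stage, set round the pivot, with an upright grey rubber post (12 mm thick, 20 mm high) 80 mm from the pivot axis. Origin on that axis at the stage's top, x along the link to the post. The bar's side meets the post when the bar points 0.15 rad short of the link's x: 0.45 to 0.97 rad of opening.
- plate: White multiwell plate with 24 wells, 86 x 128 x 20 mm, 100 g, lying loose on the stage between the clamp and the rails. Origin at the centre of its underside.
- bottle: Bystander: small amber bottle with a black cap, 32 mm thick, 75 mm high. Origin under its centre.
- objective: Bystander: steel microscope objective standing on the bench, 32 mm thick, 48 mm high. Origin under its centre.
- slidebox: Bystander: grey slide box with a white lid, 92 x 72 x 36 mm. Origin under its centre.

How it is judged (in metres and radians):
On the way, in this order (a step that is already met when the one before it is completed fails the run):
1. the clamp arm is swung clear of the plate (angle between the x axis of clamp and the y axis of stage, either way round below 0.15 rad).
2. the arm rests against the stop's post (contact force between clamp and stop above 1.5 N and contact force between the fingers and clamp above 1 N), for 0.3 s.
At the end, for the whole second after the job is handed in: The robot's fingers hold the clamp arm still against the stop's rubber post with 1.5 to 25 N between arm and post; the plate has stayed within 8 mm and the bottle, objective and slide box within 20 mm of where they were (all of step 2 and contact force between clamp and stop below 25 N and linear speed of clamp below 0.01 m/s and angular speed of clamp below 0.05 rad/s and distance of plate from where it was at the start of the episode below 0.008 m and distance of each of bottle, objective, slidebox from where it was at the start of the episode below 0.02 m); the arm keeps its last pose, push and grip.
It fails at once if the arm is forced against its stop with more than 40 N (contact force between clamp and stop above 40 N).
It fails at once if the plate is shoved out of its place (more than 15 mm) (distance of plate from where it was at the start of the episode above 0.015 m).
It fails at once if a bystander is knocked away (more than 30 mm) (distance of any of bottle, objective, slidebox from where it was at the start of the episode above 0.03 m).
It also fails if it takes over 38 s, if anything falls off the work surface, if the arm or the gripper's body presses on something with over 40 N, if the wrist force passes 120 N, or if a joint passes its speed limit or range.

ROBOT

A 6-joint arm with a two-finger parallel gripper is mounted at the origin on the work surface. World frame = base frame: x ahead of the robot, y to its left, z up, the work surface at z = 0. Lengths are in mm, angles in rad, forces in N, time in s.
With the tool pointing down it reaches from about 275 to 825 mm from the base axis. Payload 5.2 kg.
Tool frame: the origin (TCP) lies on the centre line of the jaws, within the pads' length; the fingertips stand 14 mm ahead of it and the grasp point (between the pads) lies 5 mm behind it (tip_extent is the distance from the TCP to the fingertips, in mm); z points along the fingers, y is the direction in which the jaws open and shut (so a half turn about z gives the same grasp; the last joint's range is limited). The gripper opens to 93 mm and grips with 3 to 60 N. Pads are 15 mm wide; open, the fingers measure 128 mm over their backs; the gripper's body (75 mm by 188 mm) begins 65 mm behind the grasp point.
Start: joints at [1.023, 0.259, 1.535, -0, 1.348, -0.203], TCP at [185.883, 517.641, 232.653] pointing down, gripper open.
Joint ranges: [-3.14, 3.14], [-0.91, 2.08], [0.19, 2.58], [-1.22, 4.36], [0.22, 2.71], [-3.12, 3.12]. Speed limits (rad/s): [2.57, 2.57, 3.14, 3.14, 3.14, 3.14].

INTERFACE

Orientations are given as a unit quaternion [x, y, z, w].
In Python, from cell import * gives the robot as it stands. Calls block until the motion is done:
- movep(position, orientation): joint-space move of the TCP to a pose.
- line_to(position, attitude=None, v=150): straight line of the TCP; attitude=None keeps the orientation; v is the mean speed in mm/s.
- move_joints(angles): joint-space move.
- set_gripper(opening): opening from 0.0 (shut) to 1.0 (fully open); the grip force is fixed at half the most; returns when the fingers have stopped.
- dwell(seconds).
- solve_ik(position, orientation): joint angles nearest the present ones, or None.
- get_image(name): name is "side" or "top" or "wrist"; returns a dict with "color" (400x640x3 uint8, blue, green, red), "depth" (400x640 float32, mm along the optical axis (not along the pixel's ray), 0 where there is no reading), "intrinsics" (3x3 intrinsics, pixels), "R" (3x3) and "t" (3): a world point X has camera coordinates R X + t. Camera axes: x right, y down, z forward; pixel columns grow to the right and rows downward; lengths in mm; the calibration is good to about 2 mm. A picture is of the moment at which its call begins.
A pose or a line that the arm cannot do raises IKError and nothing moves.
- sign_off(): hands the job in, once; it reports no verdict.
Readings, each from a call of its own:
- read_time_s(): time.
- read_joint_pos(): joint angles.
- read_qd(): joint speeds.
- read_tau(): joint torques, N m.
- read_tcp_pos(): TCP position.
- read_eef_rot(): TCP orientation.
- read_contact_force(): force on the tool from outside, world axes, zero at the start.
- read_ft_torque(): the same for the moment, N m.
- read_finger_gap(): opening from 0.0 (shut) to 1.0 (fully open).
Only numpy, scipy, OpenCV 4.12 (cv2) and the standard library are available. Lean on these libraries where they do the work, as an engineer would, in place of code of your own. Each camera call takes 0.05 s, during which the arm holds its last target. There are 200 camera calls.

## Working session

There is one attempt and no reset: what is moved stays moved. The work goes in short steps, each a Python script; the robot and the scene stay as the last script left them, time stands still between calls to the robot, and variables do not carry over. Pictures are saved under pics/ and viewed, on a budget of 10 in all, crops included, one or two more only if the job needs it, and the job is handed in when it is done.

```bash
ls; mkdir -p pics
python3 - <<'E'
from cell import *
import cv2,numpy as np
for n in ("top","side"):
    d=get_image(n); cv2.imwrite(f"pics/{n}0.png",d["color"]); np.savez(f"{n}0.npz",**d)
    print(n,d["intrinsics"].tolist(),(-d["R"].T@d["t"]).round(), d["R"].round(2).tolist())
print(read_time_s(),read_contact_force(),read_eef_rot())
E
```

```text
pics
top [[376.0991037506276, 0.0, 325.9252678586956], [0.0, 376.0991037506276, 207.47526651678805], [0.0, 0.0, 1.0]] [ 449.   11. 1194.] [[-0.01, -1.0, -0.01], [-1.0, 0.01, -0.08], [0.08, 0.01, -1.0]]
side [[474.9012699564628, 0.0, 314.5468328505779], [0.0, 474.9012699564628, 195.74115790274044], [0.0, 0.0, 1.0]] [ 472. -949.  893.] [[1.0, -0.08, 0.02], [-0.03, -0.64, -0.77], [0.07, 0.77, -0.64]]
0.1 [-0.14641806  0.05132119  0.10758779] [ 1.71534884e-01  9.85177706e-01 -7.61832415e-04 -3.00154762e-04]
```

View pics/top0.png

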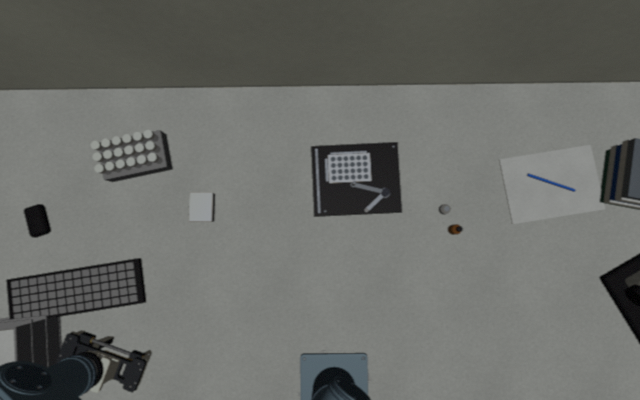

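View pics/side0.png

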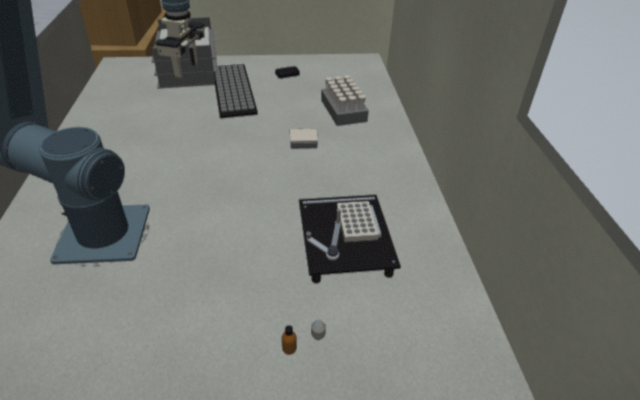

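Top view: the stage is centred near (356,180), with the pivot cap at (385,192), pin end near (352,184) and stop post near (368,209). The bottle is at (455,229), the objective at (445,209) and the slide box at (201,207). The side view agrees. I'll localise roughly, then go over it with the wrist camera.

```bash
cat > h.py <<'E'
import numpy as np,cv2
from scipy.spatial.transform import Rotation as Ro
def ray(d,u,v,z):
    K,R,t=d["intrinsics"],d["R"],d["t"]
    c=-R.T@t; r=R.T@np.linalg.inv(K)@np.array([u,v,1.])
    return c+r*(z-c[2])/r[2]
def proj(d,X):
    p=d["intrinsics"]@(d["R"]@np.asarray(X,float)+d["t"]); return p[:2]/p[2]
def down(yaw): # tool z down, tool y horizontal at world angle yaw
    y=np.array([np.cos(yaw),np.sin(yaw),0]); z=np.array([0,0,-1.]); x=np.cross(y,z)
    return Ro.from_matrix(np.c_[x,y,z]).as_quat()
E
python3 - <<'E'
from cell import *
from h import *
d=dict(np.load("top0.npz"))
for n,u,v,z in [("piv",385,192,75),("pin",352,184,110),("post",368,209,70),("stage",356,180,50),("bottle",455,229,75),("obj",445,209,48)]: print(n,ray(d,u,v,z).round())
p=ray(d,365,190,70)
for yaw in (0,np.pi/2,-np.pi/2,np.pi): 
  for z in (300,350): 
    q=solve_ik([p[0]-60,p[1],z],down(yaw)); print(yaw,z,None if q is None else np.round(q,2))
w=get_image("wrist"); T=read_tcp_pos(); Rt=Ro.from_quat(read_eef_rot()).as_matrix()
c=-w["R"].T@w["t"]; print("cam in tool",(Rt.T@(c-T)).round(),(w["R"]@Rt).round(2).tolist(),w["intrinsics"][0,0])
E
```

```text
piv [ 588. -160.   75.]
pin [608. -59. 110.]
post [ 538. -109.   70.]
stage [630. -76.  50.]
bottle [ 476. -365.   75.]
obj [ 538. -346.   48.]
0 300 [-0.39  0.21  1.43 -0.    1.5  -0.39]
0 350 [-0.39  0.2   1.33 -0.    1.61 -0.39]
1.5707963267948966 300 [-0.39  0.21  1.43 -0.    1.5  -1.96]
1.5707963267948966 350 [-0.39  0.2   1.33 -0.    1.61 -1.96]
-1.5707963267948966 300 [-0.39  0.21  1.43 -0.    1.5   1.18]
-1.5707963267948966 350 [-0.39  0.2   1.33 -0.    1.61  1.18]
3.141592653589793 300 [-0.39  0.21  1.43 -0.    1.5   2.75]
3.141592653589793 350 [-0.39  0.2   1.33 -0.    1.61  2.75]
cam in tool [  72.    0. -152.] [[0.0, 1.0, -0.0], [-0.97, 0.0, -0.26], [-0.26, 0.0, 0.97]] 310.21554370771906
```

Run:
```python
from cell import *
from h import *
p=read_tcp_pos(); 
movep([580,-90,250],down(0))
d=get_image("wrist"); np.savez("w1.npz",**d); cv2.imwrite("pics/w1.png",cv2.resize(d["color"][:, 60:580],None,fx=1.5,fy=1.5,interpolation=cv2.INTER_CUBIC))
print(read_tcp_pos(),read_time_s(),(d["depth"]>0).mean())
print(proj(d,[588,-160,75]),proj(d,[608,-59,110]))
```

```text
[580.0621778  -88.99049611 250.05569365] 2.7667 0.99595703125
[326.63074122 245.69871904] [349.45754324 161.83661311]
```

View pics/w1.png

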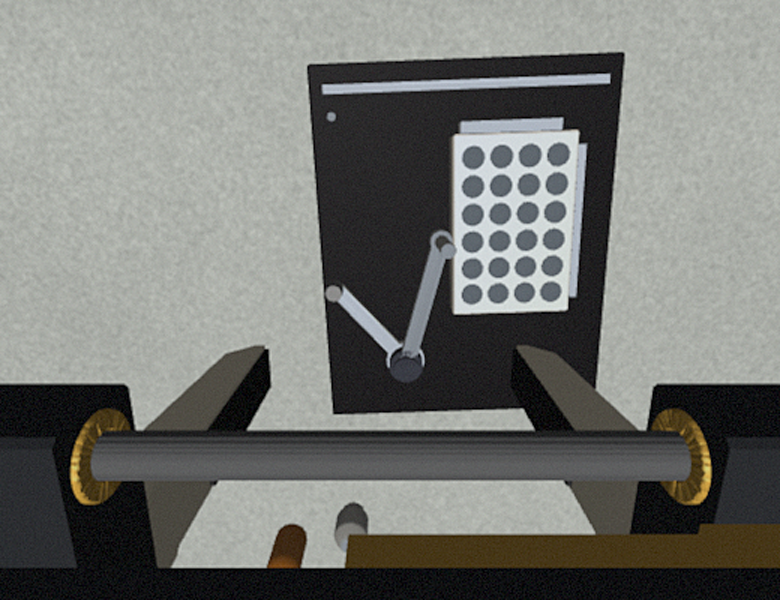

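Wrist view (enlarged 1.5×): pivot cap at (406,369), pin with its top near (447,250), stop post at (334,294), and the plate right of the pin. Next I use the depth and height to get centroids.

Run:
```python
from h import *
d=dict(np.load("w1.npz"))
K,R,t=d["intrinsics"],d["R"],d["t"]; D=d["depth"]
v,u=np.mgrid[0:400,0:640]
P=((np.stack([u,v,np.ones_like(u)],-1)@np.linalg.inv(K).T)*D[...,None]-t)@R
z=P[...,2]
print("stage z",np.median(z[120:140,290:320]))
def blob(n,zz,u0,v0,r=14,tol=6):
    m=(abs(z-zz)<tol)&(np.hypot(u-u0,v-v0)<r)
    c=P[m].mean(0); uu,vv=u[m].mean(),v[m].mean()
    print(n,m.sum(),"size",np.ptp(P[m],0).round(1),"mean",c.round(1),"ray",ray(d,uu,vv,zz).round(1)); return ray(d,uu,vv,zz)
piv=blob("pivot",75,331,246); pin=blob("pin",110,357,165); post=blob("post",70,283,196)
print("r pin",np.linalg.norm((pin-piv)[:2]),"r post",np.linalg.norm((post-piv)[:2]))
a=lambda p:np.arctan2(*(p-piv)[1::-1]); print("ang pin,post",a(pin),a(post),"opening",a(post)-.15-a(pin))
c=cv2.resize(d["color"][140:265,260:380],None,fx=5,fy=5,interpolation=cv2.INTER_CUBIC); cv2.imwrite("pics/w1c.png",cv2.convertScaleAbs(c,alpha=1.5))
```

```text
stage z 50.126027632884615
pivot 255 size [23.3 23.5  7.6] mean [ 593.  -159.5   74.6] ray [ 593.  -159.3   75. ]
pin 90 size [8.7 9.3 7.5] mean [616.7 -63.1 109.7] ray [616.7 -63.  110. ]
post 106 size [11.9 11.8  7.3] mean [ 538.8 -101.1   69.6] ray [ 538.8 -101.    70. ]
r pin 99.16901276786076 r post 79.58228944741653
ang pin,post 1.3293426747140829 2.3193678118244527 opening 0.84002513711037
```

View pics/w1c.png

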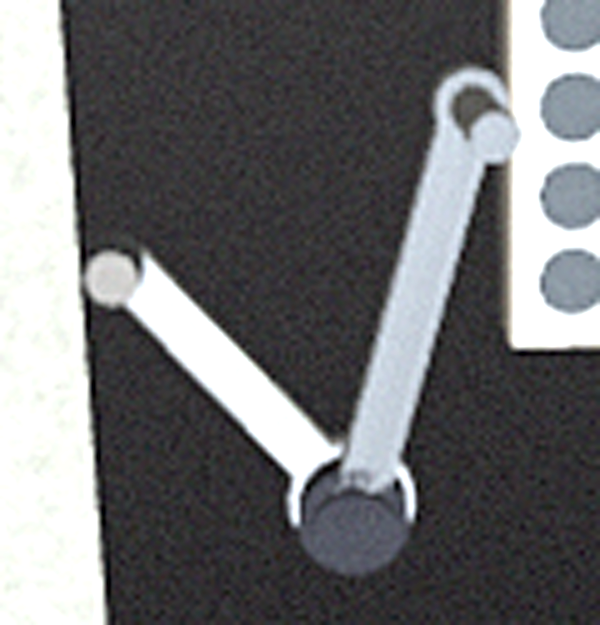

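Measured radii are 99.2 mm (should be 100) and 79.6 mm (should be 80), the heights fit, and the expected opening of 0.84 rad is within range. Now I grasp the pin with the jaws tangential.

Run:
```python
from cell import *
from h import *
pin=np.array([616.7,-63.0]); a=1.329
set_gripper(0.5)
movep([*pin,150],down(a-np.pi/2))
f0=read_contact_force()
line_to([*pin,90],v=80)
print("at",read_tcp_pos(),read_contact_force()-f0,f0)
set_gripper(0.0); dwell(0.2)
print("gap mm",read_finger_gap()*93,"F",read_contact_force()-f0,"M",read_ft_torque(),"t",read_time_s())
d=get_image("wrist"); np.savez("w2.npz",**d); cv2.imwrite("pics/w2.png",d["color"])
np.save("f0.npy",f0)
```

```text
at [617.10984733 -63.10616364  90.43851192] [1.43676569 0.23981463 0.80422797] [-0.88961919 -0.10892536 -0.44977584]
gap mm 9.446518481788951 F [ 0.54610009 -0.18415584  1.38357875] M [-0.06419305 -0.03510989 -0.00686981] t 5.9667
```

View pics/w2.png

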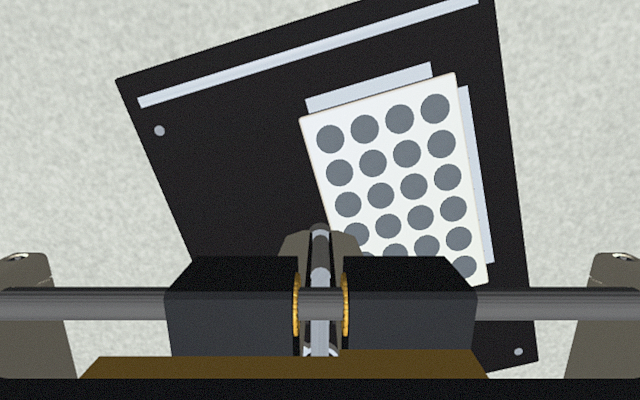

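The wrist view shows the pin between the pads (about 320,285), the gap reads 9.4 mm against the 10 mm pin, and the plate is undisturbed. Next I swing along the arc to 0.7 rad, checking force as I go.

```bash
cat > sw.py <<'E'
from cell import *
from h import *
A0=1.329; PIN=np.array([616.7,-63.0]); PIV=PIN-100*np.array([np.cos(A0),np.sin(A0)]); f0=np.zeros(3)
def go(th,dr=0,v=60):
    a=A0+th; e=np.array([np.cos(a),np.sin(a)])
    line_to([*(PIV+(100+dr)*e),90],down(a-np.pi/2),v=v)
def force(th,n=6):
    F=[]
    for _ in range(n): dwell(0.03); F.append(read_contact_force()-f0)
    F=np.mean(F,0); a=A0+th; e=np.array([np.cos(a),np.sin(a)]); 
    return F[:2]@[-e[1],e[0]], F[:2]@e, F[2]   # tangential(ccw), radial, z
E
python3 - <<'E'
from sw import *
dr=0
print(0,np.round(force(0),2))
for th in np.arange(.05,.701,.05):
    go(th,dr); f=force(th,4); p=read_tcp_pos()[:2]-PIV
    print(round(th,2),np.round(f,2),"spring",round(-2.5-3.5*th,2),"r",np.linalg.norm(p).round(2),"ang",round(np.arctan2(p[1],p[0])-A0,4),"gap",round(read_finger_gap()*93,2))
    if f[0]<-9 or abs(f[1])>20: print("stop"); break
    if abs(f[1])>4: dr+=0.3*np.sign(f[1])
print("t",read_time_s(),dr)
E
```

```text
0 [-0.82  0.34  0.18]
0.05 [-2.53  0.71  0.01] spring -2.68 r 100.04 ang 0.0461 gap 9.37
0.1 [-2.7   1.11  0.12] spring -2.85 r 100.04 ang 0.097 gap 9.28
0.15 [-2.66  1.05  0.5 ] spring -3.03 r 100.09 ang 0.1475 gap 9.18
0.2 [-2.54  1.63  0.9 ] spring -3.2 r 100.08 ang 0.1976 gap 9.28
0.25 [-2.76  2.48  1.46] spring -3.38 r 100.11 ang 0.2477 gap 9.26
0.3 [-3.03  3.44  1.96] spring -3.55 r 100.14 ang 0.2979 gap 9.66
0.35 [-3.29  4.08  1.7 ] spring -3.72 r 100.19 ang 0.3477 gap 9.26
0.4 [-3.57  2.65  2.48] spring -3.9 r 100.24 ang 0.3975 gap 9.48
0.45 [-4.    2.84  3.12] spring -4.08 r 100.29 ang 0.448 gap 9.6
0.5 [-3.91  3.22  3.18] spring -4.25 r 100.35 ang 0.4978 gap 9.11
0.55 [-4.15  3.61  3.39] spring -4.43 r 100.43 ang 0.5479 gap 9.18
0.6 [-4.2   3.24  3.82] spring -4.6 r 100.44 ang 0.5973 gap 9.18
0.65 [-3.84  3.6   3.94] spring -4.78 r 100.52 ang 0.647 gap 9.49
0.7 [-4.58  3.73  3.97] spring -4.95 r 100.57 ang 0.6971 gap 9.26
t 11.5833 0.3
```

The tangential force follows the spring. Now 0.8 mm steps until it exceeds the spring by about 5–6 N.

Run:
```python
from sw import *
th=.7; L=[]
while th<.95:
    th+=.008; go(th,.3,v=20); f=force(th,5); ex=-f[0]-(2.2+3.5*th)
    L.append((th,ex)); print(round(th,3),np.round(f,2),"excess",round(ex,2))
    if ex>5: break
dwell(.5); print("held",np.round(force(th,10),2),"t",read_time_s(),"gap",read_finger_gap()*93)
d=get_image("wrist"); np.savez("w3.npz",**d); d=get_image("top"); np.savez("top3.npz",**d)
cv2.imwrite("pics/top3.png",cv2.resize(d["color"][120:260,180:480],None,fx=2.6,fy=2.6,interpolation=cv2.INTER_CUBIC))
```

```text
0.708 [-4.74  3.85  3.4 ] excess 0.07
0.716 [-5.1   3.52  3.69] excess 0.39
0.724 [-4.89  4.31  3.6 ] excess 0.16
0.732 [-4.96  4.01  3.89] excess 0.19
0.74 [-5.05  4.22  4.04] excess 0.26
0.748 [-4.91  3.98  3.73] excess 0.1
0.756 [-4.96  3.85  3.96] excess 0.12
0.764 [-4.95  3.86  4.01] excess 0.07
0.772 [-5.17  4.01  3.8 ] excess 0.26
0.78 [-4.87  3.75  3.93] excess -0.06
0.788 [-5.   3.9  3.8] excess 0.04
0.796 [-5.44  3.58  4.03] excess 0.45
0.804 [-4.92  3.95  3.92] excess -0.09
0.812 [-5.12  3.88  4.29] excess 0.08
0.82 [-5.65  3.65  4.02] excess 0.58
0.828 [-5.07  3.9   4.28] excess -0.03
0.836 [-4.88  3.67  4.46] excess -0.25
0.844 [-5.24  4.11  4.17] excess 0.08
0.852 [-5.27  3.69  4.2 ] excess 0.09
0.86 [-7.65  3.93  3.73] excess 2.44
0.868 [-9.81  3.58  2.13] excess 4.57
0.876 [-12.51   4.14   1.36] excess 7.25
held [-12.77   4.27   1.43] t 21.5833 gap 9.351105439803547
```

View pics/top3.png

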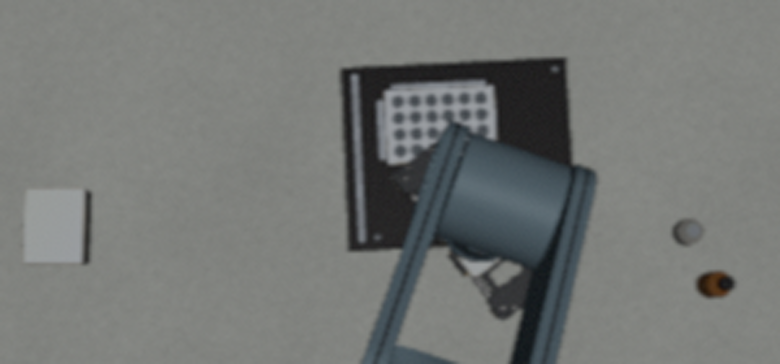

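Run:
```python
from sw import *
a,b=dict(np.load("top0.npz"))["color"],dict(np.load("top3.npz"))["color"]
for n,(x0,x1,y0,y1) in dict(box=(180,225,185,230),objbottle=(436,470,198,242),plate_left=(318,350,146,176)).items():
    print(n,"shift px",cv2.phaseCorrelate(np.float32(a[y0:y1,x0:x1,1]),np.float32(b[y0:y1,x0:x1,1])))
f=force(.876,8); print(np.round(f,2),np.abs(read_qd()).max(),read_time_s())
if -20<f[0]<-9: sign_off(); print("handed in")
```

```text
box shift px ((0.5163318138154835, 0.7047075094378421), 0.8958096932776181)
objbottle shift px ((-0.021034207850153308, 0.5026683499816009), 0.9480649827439108)
plate_left shift px ((-0.10905587615484791, -0.14356571451514277), 1.0345554915567239)
[-12.42   4.26   1.  ] 0.002162825447136401 21.95
the job is handed in; nothing more can be done
handed in
```

I swung the clamp arm open until it met the stop's rubber post and handed the job in at 22 s (limit 38 s), with the gripper still holding the pin. The hand-in gives no verdict.

- **Finding the pin:** From one wrist image, the pin came out 99.2 mm from the pivot and the post 79.6 mm. The task gives 100 and 80 mm. I expected the arm to meet the post at 0.84 rad of opening.
- **Swing:** I gripped the pin with the jaws across the swing direction and followed the arc. The resistance stayed within about 1 N of the stated spring force until about 0.855 rad. It then rose by about 3 N per mm, as expected for the rubber.
- **Final hold:** At 0.876 rad the arm was held steady at about 7 N beyond the spring at the pin, so about 9 N at the post. I was aiming for about 5 N; the last 0.8 mm step overshot, and I left it because it is well below 25 N.
- **Other things on the bench:** Comparing top images before and after showed shifts under 1 pixel (about 3 mm) for the bottle and objective, the slide box, and the visible part of the plate. The rest of the plate was hidden behind the arm.
- **Unexplained force:** A steady sideways force of about 4 N along the clamp arm remained. It is probably from a slight error in the arc centre and was not corrected further.

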